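# Ready the candle set for its picture

### The arm

A 6-joint arm with a two-finger parallel gripper is mounted at the origin on the work surface. World frame = base frame: x ahead of the robot, y to its left, z up, the work surface at z = 0. Lengths are in m, angles in degrees, forces in N, time in s.
With the tool pointing down it reaches from about 0.4 to 0.825 m from the base axis. Payload 7 kg.
Tool frame: the origin (TCP) lies on the centre line of the jaws, within the pads' length; the fingertips stand 11 mm ahead of it and the grasp point (between the pads) lies 8 mm behind it; z points along the fingers, y is the line along which they close (so a half turn about z gives the same grasp; the last joint's range is limited). The gripper opens to 88 mm and grips with 3 to 60 N. Pads are 19 mm wide; open, the fingers measure 130 mm over their backs; the gripper's body (78 mm by 193 mm) begins 47 mm behind the grasp point.
Start: joints at [81.71, 20.546, 0.682, 0, -70.136, -16.507], TCP at [0.283, 0.613, 0.203] pointing down, gripper open.
Joint ranges: [-176.03, 176.03], [-82.01, 121.73], [-58.28, 71.71], [-173.87, 95.51], [-174.79, -0.11], [-173.66, 173.66]. Speed limits (degrees/s): [136.94, 136.94, 172.46, 180, 180, 180].

### API

Orientations are given as [roll, pitch, yaw] about the fixed x, y, z axes, in that order (R = Rz(yaw) Ry(pitch) Rx(roll)).
In Python, from plant import r, capture, camera_model, job gives the robot as it stands.
- The arm moves only by the tool drive_tool, never from a script. Its argument "increments" is a list that holds one entry, the list of rows, each a list of 5 numbers: the gripper's target within -1 to 1 (fully open at 1, half-way at 0, shut at -1), then the shift along the tool's x, y, z scaled (see below), then the turn about the tool's z scaled (see below). In form: [[[gripper, tx, ty, tz, roll], ...]]. A call has 1 to 5 rows; each row is the pose to reach, as a shift and turn from the pose commanded when the call began, along the tool's axes at that moment, turning the shorter way round; what a row does not reach only later rows make up. The controller multiplies each number of a shift by 120 mm and each number of a turn by 360 degrees. A row lasts 1/8 s, in which the tool goes at most 62.5 mm and 10.7 degrees, less where a joint would pass 70% of its speed; a pose out of reach is approached as far as the arm can. A call with a number of a shift or a turn outside -1 to 1 is refused whole. A call with a gripper value outside its range is refused whole. The fingers move at their own pace and stop on an object; "squeeze" is the grip in N (left out, the last holds). Time passes only in rows, so rows that repeat a pose let the fingers close. It gives the time, the measured TCP pose, the force, the opening and the grip force at its end, in the units of the state.
- r.get_state(): the state, without advancing time (a new reading comes with each control period).
- capture(name): name is "side" or "top" or "wrist"; returns the picture (384x512x3 uint8, red, green, blue); there is no depth.
- camera_model(name): a dict with "camera_matrix" (3x3 intrinsics, pixels), "rvec" (rotation vector, rad) and "tvec" (3), from world to camera coordinates, as OpenCV has them. Camera axes: x right, y down, z forward; pixel columns grow to the right and rows downward; lengths in m; the calibration is good to about 2 mm. The wrist camera is an equidistant fisheye: a pixel r from the principal point sees the ray r / f radians off the axis. A picture is of the moment at which its call begins: read the wrist's pose just before it. camera_model takes no time and is no camera call; for the wrist camera it gives the pose at the moment of the call.
- job.close_job(): hands the job in; it is judged then, once.
The state is a dict: "time_s": time; "joints": joint angles; "qd": joint speeds; "joint_torque": joint torques, N m; "tcp_pos": TCP position; "eef_rot": TCP orientation; "contact_force": force on the tool from outside, world axes, zero at the start; "moment": the same for the moment, N m; "gripper_width": finger opening in m; "gripper_force": force on a finger pad.
Only numpy, scipy, OpenCV 4.12 (cv2) and the standard library are available. Lean on these libraries where they do the work, as an engineer would, in place of code of your own. Each camera call takes 0.05 s, during which the arm holds its last target. There are 200 camera calls.

### The job

Get the candle set ready for its picture: take the one candle on the white card that is shorter than the other three and put it in the green reject basket. Then lift the white dish by its wooden grip and, keeping it level with the ball candle in its middle, bring it over the blue ring and turn it a quarter turn so that its orange tab points at the camera and the ball is at the height of the lens. Finish holding the dish still in the air there, and leave the other candles and everything else on the bench where they are.

Things in the scene. Friction and masses are not known exactly. Their poses are not given: they have to be found in the camera images.
- card: White show card, fixed, 170 (x) by 300 (y) by 4 mm, origin at the centre of its underside on the bench, yaw up to 0.25 rad either way. The picture camera moves with it: a black box on a post at card x = 210, y = 85 mm, 75 mm wide, top 165 mm above the bench, looking along card -x. Card +x points from the ring to the camera.
- card_ring (a point): Centre of the blue ring printed on the card (100 mm across), at card x = 0, y = 85 mm, on the card's top face.
- card_lens (a point): Centre of the camera's lens front, 163.5 mm in the card's +x from the ring's centre and 130 mm above the bench.
- candle_a_center (a point): Centre, half-way up, of one of four upright pink cylinder candles, 36 mm in diameter, standing loose on the card in a square of about 85 mm pitch aligned with the card. Three are 45 mm tall, one is only 30 mm tall; which corner holds the short one changes. z axis up the candle.
- candle_b_center (a point): Centre, half-way up, of one of four upright pink cylinder candles, 36 mm in diameter, standing loose on the card in a square of about 85 mm pitch aligned with the card. Three are 45 mm tall, one is only 30 mm tall; which corner holds the short one changes. z axis up the candle.
- candle_c_center (a point): Centre, half-way up, of one of four upright pink cylinder candles, 36 mm in diameter, standing loose on the card in a square of about 85 mm pitch aligned with the card. Three are 45 mm tall, one is only 30 mm tall; which corner holds the short one changes. z axis up the candle.
- candle_d_center (a point): Centre, half-way up, of one of four upright pink cylinder candles, 36 mm in diameter, standing loose on the card in a square of about 85 mm pitch aligned with the card. Three are 45 mm tall, one is only 30 mm tall; which corner holds the short one changes. z axis up the candle.
- reject: Green round reject basket, fixed, outer radius 58 mm at the foot and 72 mm at the rim, 50 mm high, wall 4 mm, floor 4 mm thick, empty. Origin at the centre of its underside.
- reject_in (a point): Centre of the reject basket's inner floor, 4 mm above the bench.
- dish: White shallow round dish with basket handle, loose on the bench, radius 78 mm, rim 26 mm high, 0.2 to 0.4 kg, origin at the centre of its underside. The inside slopes up from the middle at about 8 degrees, so the ball stays there if kept level and moved smoothly. Dish +x points to the orange tab, a brass arch spans dish y to the grip. At the start the tab points roughly to world +y.
- dish_grip (a point): Centre of the dish's wooden grip, straight above the dish's middle, 107 mm above its underside. The grip is a bar 14 mm thick (dish x), 54 mm long (dish y) and 22 mm tall. Clear space of 43 mm below it to the ball's top.
- dish_tab (a point): Top of the orange tab (24 by 26 mm) that sticks out of the dish's rim, 90 mm from the middle in dish +x, 26 mm above the underside.
- dish_seat (a point): Middle of the dish's inner floor, 9 mm above its underside, where the ball candle rests.
- ball_center (a point): Centre of the loose lime-green ball candle, 44 mm in diameter, about 40 g, resting in the middle of the dish, 31 mm above the dish's underside.
- tape: Tape dispenser, loose bystander, 130 by 55 by 83 mm, origin under its middle.
- glue: Blue glue bottle, loose bystander, 60 mm in diameter, 130 mm tall, origin under its middle.
- glitter: Yellow jar with red cap, loose bystander, 56 mm in diameter, 70 mm tall, origin under its middle.
- pack: Pack of coloured tealights, loose bystander, 78 by 114 by 28 mm, origin under its middle.
- brush: Small brush lying on the bench, loose bystander, 160 mm long, origin near its middle.
Mind the look-alikes: they are no part of the job. What is shaped like the part that bears candle_d_center but black or turquoise is not meant.

How it is judged:
By the outcome, as a careful person would: the job done as asked, in the order asked, and still so for the second after the job is handed in, while the arm keeps its last pose, push and grip.
It also fails if it takes over 64 s, if anything falls off the work surface, if the arm or the gripper's body presses on something with over 40 N, if the wrist force passes 120 N, or if a joint passes its speed limit or range.

## Working session

There is one attempt and no reset: what is moved stays moved. The work goes in short steps, Python scripts to look and compute and a tool call to move; the robot and the scene stay as the last step left them, time stands still between calls to the robot, and variables do not carry over. Pictures are saved under pics/ and viewed, at most 12 in all, crops included, and the job is handed in when it is done.

Besides the shell and the picture viewer there is one more tool, called after "Request:" as name([rows], argument=value, ...), one row to a line, values as JSON. drive_tool: Moves the arm, as the interface text tells. Its arguments: {"type":"object","properties":{"increments":{"type":"array"},"squeeze":{"type":"number"}},"required":["increments"]}

```bash
mkdir -p pics
python3 - <<'E'
from plant import r,capture,camera_model
import cv2,numpy as np
print(r.get_state())
a=capture("side");b=capture("top")
for n,i in(("side",a),("top",b)):
    np.save(f"pics/{n}0.npy",i); cv2.imwrite(f"pics/{n}0.png",i[:,:,::-1])
    print(n,camera_model(n))
E
```

```text
{'time_s': 0.0, 'joints': array([ 8.17083509e+01,  2.05888952e+01,  6.32066768e-01, -1.85627772e-02,
       -7.01348861e+01, -1.65060085e+01]), 'qd': array([ 0.0301328 , -0.10585126, -0.12620442,  0.02790603, -0.01923193,
        0.06315497]), 'joint_torque': array([ 1.38869789e-03, -5.82719314e+01,  2.93048644e+01,  6.99741885e+00,
        6.85591658e-03, -1.58814692e-04]), 'tcp_pos': array([0.28292928, 0.61225324, 0.20174331]), 'eef_rot': array([ 1.79907107e+02, -9.32877435e-03, -2.48039718e+01]), 'contact_force': array([-0.07582217, -0.39660394, -0.37022329]), 'moment': array([ 0.0186647 ,  0.05797035, -0.00218289]), 'gripper_force': 0.0, 'gripper_width': 0.08767631071939416}
side {'camera_matrix': array([[417.25307728,   0.        , 252.95291988],
       [  0.        , 417.25307728, 186.0051322 ],
       [  0.        ,   0.        ,   1.        ]]), 'rvec': array([ 2.35245601, -0.06376503,  0.04424859]), 'tvec': array([-0.49168556,  0.06960403,  1.20367943])}
top {'camera_matrix': array([[360.44048739,   0.        , 249.02899949],
       [  0.        , 360.44048739, 192.69891852],
       [  0.        ,   0.        ,   1.        ]]), 'rvec': array([ 2.12569826, -2.17605224,  0.1294118 ]), 'tvec': array([-0.00584308,  0.52507669,  0.97357377])}
```

View pics/top0.png

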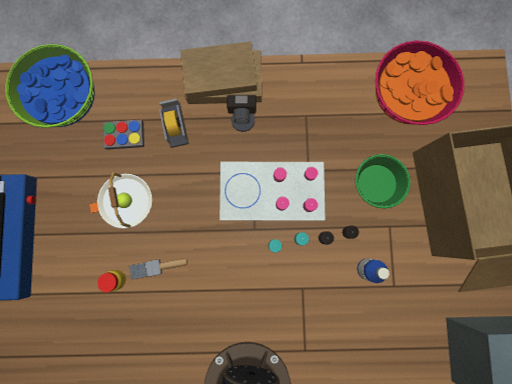

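View pics/side0.png

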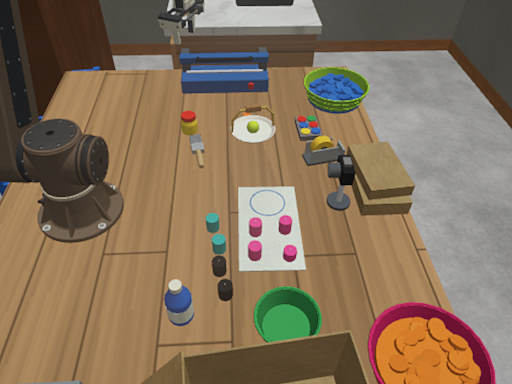

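The short candle appears to be the one at about (290,253) in side and (311,174) in top. The dish is at about (124,200) in top with its tab at (94,208). The basket is at (383,181), and the camera at (241,108) is on the card's +x side. Next I'll measure these.

```bash
cat > h.py <<'E'
import numpy as np,cv2
from plant import r,capture,camera_model
def ray(name,uv,m=None):
    m=m or camera_model(name);K=m["camera_matrix"];R=cv2.Rodrigues(m["rvec"])[0]
    p=np.array([(uv[0]-K[0,2])/K[0,0],(uv[1]-K[1,2])/K[1,1]])
    if name=="wrist":
        t=np.hypot(*p); d=np.array([*(p/max(t,1e-9)*np.sin(t)),np.cos(t)])
    else: d=np.array([*p,1.])
    return -R.T@np.asarray(m["tvec"]).ravel(),R.T@d
def onz(name,uv,z,m=None):
    o,d=ray(name,uv,m); return o+d*(z-o[2])/d[2]
def tri(a,b):
    (o,d),(p,e)=a,b; s=np.linalg.lstsq(np.c_[d,-e],p-o,rcond=None)[0]
    q,w=o+s[0]*d,p+s[1]*e; return (q+w)/2,np.linalg.norm(q-w)
def blobs(img,lo,hi,mn=20,box=None):
    k=cv2.inRange(cv2.cvtColor(img,cv2.COLOR_RGB2HSV),lo,hi)
    if box: z=np.zeros_like(k);x0,y0,x1,y1=box;z[y0:y1,x0:x1]=k[y0:y1,x0:x1];k=z
    n,l,s,c=cv2.connectedComponentsWithStats(k)
    return [(c[i],s[i],l==i) for i in range(1,n) if s[i][4]>=mn]
E
python3 - <<'E'
from h import *
np.set_printoptions(precision=4,suppress=True)
T=np.load("pics/top0.npy");S=np.load("pics/side0.npy")
P=((150,90,80),(175,255,255))
for n,I in(("top",T),("side",S)):
    print(n)
    for c,s,_ in blobs(I,*P,30,(200,150,340,270)): print(" pink",c,s,onz(n,c,.0265))
def show(t,lo,hi,box,z,mn=30,I=T,n="top"):
    for c,s,k in blobs(I,lo,hi,mn,box): print(t,c,s,onz(n,c,z))
show("ball",(28,100,60),(45,255,255),(90,165,165,235),.031)
show("orange",(5,150,120),(18,255,255),(80,190,105,225),.026,10)
show("ballS",(28,100,60),(45,255,255),(220,95,285,150),.031,10,S,"side")
show("blue",(100,80,60),(125,255,255),(215,160,275,225),.004,10)
g=blobs(T,(55,80,30),(85,255,255),500,(340,140,425,220))
for c,s,k in g:
    e=cv2.fitEllipse(cv2.convexHull(np.argwhere(k)[:,::-1].astype(np.float32)));print("green",e,onz("top",e[0],.05))
w=blobs(T,(0,0,150),(180,50,255),1000,(210,150,335,230))
for c,s,k in w:
    q=np.array([onz("top",x,.004)[:2] for x in np.argwhere(k)[:,::-1]]);print("card",cv2.minAreaRect((q*1000).astype(np.float32)))
w=blobs(T,(0,0,130),(180,50,255),300,(90,165,165,235))
for c,s,k in w:
    e=cv2.fitEllipse(cv2.convexHull(np.argwhere(k)[:,::-1].astype(np.float32)));print("dish",e,onz("top",e[0],.026))
E
```

```text
top
 pink [279.6056 174.1127] [274 167  13  15 142] [ 0.5767 -0.1058  0.0265]
 pink [310.8235 173.1324] [305 167  13  13 136] [ 0.5773 -0.1942  0.0265]
 pink [282.0889 202.9926] [276 197  13  13 135] [ 0.4944 -0.11    0.0265]
 pink [310.1678 204.5436] [304 198  14  14 149] [ 0.4882 -0.1884  0.0265]
side
 pink [284.7714 224.4286] [279 215  13  20 210] [ 0.5732 -0.1038  0.0265]
 pink [255.1346 226.6202] [249 218  13  19 208] [ 0.4918 -0.1076  0.0265]
 pink [254.5175 250.1053] [248 241  14  20 228] [ 0.4852 -0.1858  0.0265]
 pink [289.6043 252.754 ] [283 245  14  17 187] [ 0.5749 -0.1987  0.0265]
ball [123.5    199.8895] [117 193  15  15 172] [0.5133 0.3344 0.031 ]
orange [ 93.2917 207.3333] [ 89 202   9  11  72] [0.4948 0.421  0.026 ]
ballS [252.5364 126.4636] [247 121  12  12 110] [0.5108 0.3369 0.031 ]
blue [242.0769 176.1026] [227 173  31  10  39] [0.5776 0.0011 0.004 ]
blue [225.1818 189.    ] [225 184   2  11  11] [0.5411 0.0506 0.004 ]
blue [240.9773 203.5909] [226 196  33  12  44] [0.4977 0.0059 0.004 ]
green ((382.4203186035156, 180.80014038085938), (52.74618148803711, 55.0956916809082), 126.09072875976562) [ 0.5469 -0.3858  0.05  ]Traceback (most recent call last):
  File "<stdin>", line 19, in <module>
  File "h.py", line 11, in onz
    o,d=ray(name,uv,m); return o+d*(z-o[2])/d[2]
        ~~~^^^^^^^^^^^
  File "h.py", line 4, in ray
    m=m or camera_model(name);K=m["camera_matrix"];R=cv2.Rodrigues(m["rvec"])[0]
           ~~~~~~~~~~~~^^^^^^
ValueError: time passes only in moves, steps and waits
```

```bash
cat >> h.py <<'E'
_cm=camera_model;_c={}
def camera_model(n):
    if n not in _c:_c[n]=_cm(n)
    return _c[n]
E
python3 - <<'E'
from h import *
np.set_printoptions(precision=4,suppress=True)
T=np.load("pics/top0.npy")
w=blobs(T,(0,0,140),(180,60,255),1000,(210,150,335,230))
for c,s,k in w:
    h=cv2.convexHull(np.argwhere(k)[:,::-1].astype(np.int32))[:,0]
    q=np.array([onz("top",x,.004)[:2] for x in h]);print("card",cv2.minAreaRect((q*1000).astype(np.float32)))
k=cv2.inRange(cv2.cvtColor(T,cv2.COLOR_RGB2HSV),(100,60,60),(125,255,255))[165:215,218:268]
q=np.argwhere(k)[:,::-1]+[218,165]
q=np.array([onz("top",x,.004)[:2] for x in q])*1000
print("ring",len(q),cv2.fitEllipse(q.astype(np.float32)))
for c,s,k in blobs(T,(0,0,130),(180,60,255),300,(90,165,165,235)):
    h=cv2.convexHull(np.argwhere(k)[:,::-1].astype(np.int32))[:,0]
    e=cv2.fitEllipse(h);print("dish",e,onz("top",e[0],.026))
print(onz("top",(310.8,173.1),.019))
# lens in side? project expected 
s=r.get_state();print(s["tcp_pos"])
E
```

```text
card ((534.2373046875, -83.52130126953125), (302.5809020996094, 171.6279296875), 88.57070922851562)
ring 140 ((536.7220458984375, 1.4773108959197998), (100.23819732666016, 100.55390167236328), 59.06212615966797)
dish ((130.4576416015625, 198.06781005859375), (40.41069412231445, 54.006622314453125), 163.31275939941406) [0.5186 0.3166 0.026 ]
dish ((120.89100646972656, 201.7552947998047), (48.20994186401367, 52.500144958496094), 173.67718505859375) [0.5088 0.3434 0.026 ]
[ 0.5788 -0.1954  0.019 ]
[0.2829 0.6123 0.2018]
```

Request:
drive_tool([
  [[0.4,0.1,0.1,0,0],[0.4,0.3,0.3,0,0],[0.4,0.55,0.55,0,0],[0.4,0.8,0.8,0,0],[0.4,1,1,0,0]],
])

```text
time_s: 0.72
tcp_pos: [0.3421, 0.4509, 0.2027]
eef_rot: [180.0, 0.0, -24.8]
contact_force: [0.7, -0.6, 0.6]
gripper_width: 0.0614
gripper_force: 0.0
```

Request:
drive_tool([
  [[0.4,0.2,0.2,0,0],[0.4,0.4,0.4,0,0],[0.4,0.6,0.6,0,0],[0.4,0.8,0.8,0,0],[0.4,1,1,0,0]],
])

```text
time_s: 1.35
tcp_pos: [0.4003, 0.2921, 0.2026]
eef_rot: [-180.0, 0.0, -24.8]
contact_force: [1.0, 0.2, 0.4]
gripper_width: 0.0612
gripper_force: 0.0
```

Request:
drive_tool([
  [[0.4,0.2,0.2,0,0],[0.4,0.4,0.4,0,0],[0.4,0.6,0.6,0,0],[0.4,0.8,0.8,0,0],[0.4,1,1,0,0]],
])

```text
time_s: 1.98
tcp_pos: [0.4586, 0.1331, 0.2027]
eef_rot: [-180.0, -0.0, -24.8]
contact_force: [1.1, 0.5, 1.0]
gripper_width: 0.0611
gripper_force: 0.0
```

Request:
drive_tool([
  [[0.4,0.2,0.2,0,0],[0.4,0.4,0.4,0,0],[0.4,0.6,0.6,0,0],[0.4,0.8,0.8,0,0],[0.4,1,1,0,0]],
])

```text
time_s: 2.6
tcp_pos: [0.517, -0.026, 0.2027]
eef_rot: [-180.0, 0.0, -24.8]
contact_force: [0.2, 0.6, 0.9]
gripper_width: 0.0612
gripper_force: 0.0
```

Request:
drive_tool([
  [[0.4,0.2,0.2,0,0.0],[0.4,0.4,0.4,0,0.02],[0.4,0.6,0.6,0,0.04],[0.4,0.8,0.8,0,0.056],[0.4,1,1,0,0.056]],
])

```text
time_s: 3.22
tcp_pos: [0.5755, -0.1851, 0.2026]
eef_rot: [180.0, 0.0, -45.1]
contact_force: [0.8, -0.1, 0.6]
gripper_width: 0.0612
gripper_force: 0.0
```

```bash
cat >> h.py <<'E'
def go(x,y,z,yaw=None,show=True):
    s=r.get_state();p=s["tcp_pos"];a=s["eef_rot"][2];c,q=np.cos(np.radians(a)),np.sin(np.radians(a))
    d=(np.array([x,y,z])-p)/.12;dy=0 if yaw is None else -((yaw-a+180)%360-180)/360
    print("t",round(s["time_s"],2),"tcp",p.round(4),s["eef_rot"].round(2),"-> tx,ty,tz,roll",np.round([c*d[0]+q*d[1],q*d[0]-c*d[1],-d[2],dy],3))
E
python3 - <<'E'
from h import *
np.set_printoptions(precision=4,suppress=True)
go(.577,-.196,.02)
m=_cm("wrist");I=capture("wrist");np.save("pics/w1.npy",I);cv2.imwrite("pics/w1.png",I[:,:,::-1])
for c,s,k in blobs(I,(150,90,80),(175,255,255),60): print(c,s,onz("wrist",c,.034,m),onz("wrist",c,.049,m))
E
```

```text
t 3.23 tcp [ 0.5755 -0.1851  0.2026] [180.     0.01 -45.06] -> tx,ty,tz,roll [0.073 0.055 1.522 0.   ]Traceback (most recent call last):
  File "<stdin>", line 4, in <module>
NameError: name '_cm' is not defined
```

Run:
```python
from h import *
np.set_printoptions(precision=4,suppress=True)
m=camera_model("wrist");I=capture("wrist");np.save("pics/w1.npy",I);cv2.imwrite("pics/w1.png",I[:,:,::-1])
for c,s,k in blobs(I,(150,90,80),(175,255,255),60): print(c,s,onz("wrist",c,.034,m),onz("wrist",c,.049,m))
```

```text
[249.6323 165.0378] [236 150  29  31 688] [ 0.5791 -0.1963  0.034 ] [ 0.5816 -0.1985  0.049 ]
[201.9135 215.6972] [187 198  30  36 809] [ 0.5757 -0.1068  0.034 ] [ 0.5782 -0.1127  0.049 ]
[294.9315 218.5447] [281 201  30  36 817] [ 0.4883 -0.1884  0.034 ] [ 0.4946 -0.1909  0.049 ]
[248.8904 252.9261] [236 235  27  36 785] [ 0.4949 -0.1114  0.034 ] [ 0.5009 -0.1171  0.049 ]
```

View pics/w1.png

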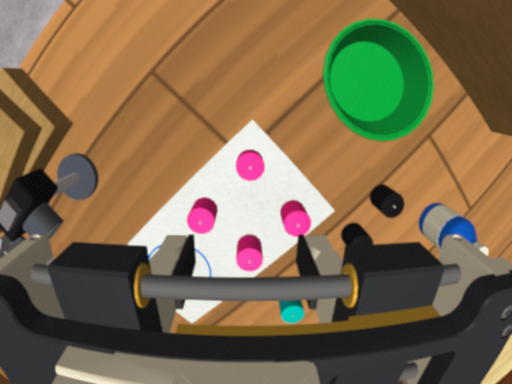

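The short candle is at pixel (250,165), with visibly less side wall than the other three. Its position is about (0.578, -0.196).

Request:
drive_tool([
  [[0.4,0.04,0.03,0.2,0],[0.4,0.08,0.05,0.4,0],[0.4,0.08,0.05,0.7,0],[0.4,0.08,0.05,0.9,0],[0.4,0.08,0.05,1,0]],
])

```text
time_s: 3.9
tcp_pos: [0.5772, -0.1949, 0.0813]
eef_rot: [179.9, 0.1, -45.0]
contact_force: [-1.0, -0.6, -0.8]
gripper_width: 0.0609
gripper_force: 0.0
```

Request:
drive_tool([
  [[0.4,0,0,0.15,0],[0.4,0,0,0.35,0],[0.4,0,0,0.45,0],[0.4,0,0,0.52,0],[0.4,0,0,0.52,0]],
])

```text
time_s: 4.53
tcp_pos: [0.5786, -0.1947, 0.0202]
eef_rot: [180.0, 0.0, -45.0]
contact_force: [0.2, 0.1, 0.1]
gripper_width: 0.0614
gripper_force: 0.0
```

Request:
drive_tool([
  [[-0.3,0,0,0,0],[-0.4,0,0,0,0],[-0.5,0,0,0,0],[-0.5,0,0,0,0],[-0.5,0,0,0,0]],
], squeeze=15)

```text
time_s: 5.15
tcp_pos: [0.5787, -0.1946, 0.0203]
eef_rot: [-180.0, -0.0, -45.0]
contact_force: [0.1, -1.0, 0.0]
gripper_width: 0.023
gripper_force: 0.0
```

The jaws closed to 23 mm, so the candle isn't between the pads. I'll look before going on.

Run:
```python
from h import *
np.set_printoptions(precision=4,suppress=True)
I=capture("wrist");S=capture("side")
cv2.imwrite("pics/w2.png",np.hstack([I[:,:,::-1][:,100:420],cv2.resize(S[170:290,180:340,::-1],(480,384))]))
```

```text
(no output)
```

View pics/w2.png

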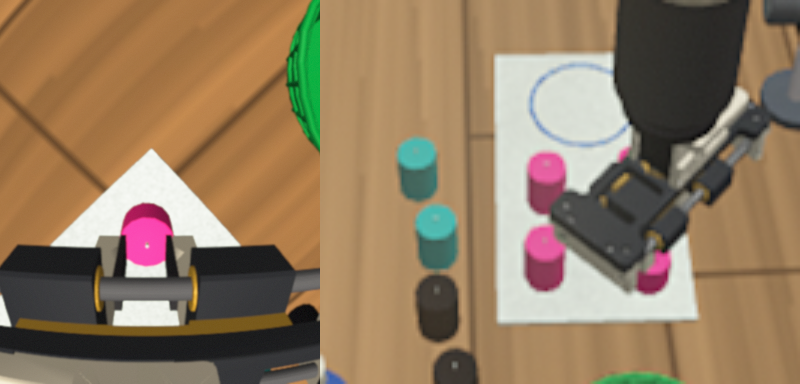

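The candle is upright, but it sits just ahead of the pads on the tool +x side. I'll open, rise and measure again.

Request:
drive_tool([
  [[0.4,0,0,0,0],[0.4,0,0,0,0],[0.4,0,0,-0.2,0],[0.4,0,0,-0.5,0],[0.4,0,0,-0.6,0]],
])

```text
time_s: 5.88
tcp_pos: [0.58, -0.1948, 0.0946]
eef_rot: [-179.9, -0.2, -44.9]
contact_force: [-0.6, -0.0, -0.7]
gripper_width: 0.0607
gripper_force: 0.0
```

Run:
```python
from h import *
np.set_printoptions(precision=4,suppress=True)
m=camera_model("wrist");s=r.get_state();print(s["tcp_pos"],s["eef_rot"],s["gripper_width"])
R=cv2.Rodrigues(m["rvec"])[0];print("cam at",-R.T@m["tvec"],"axis",R[2],"xaxis",R[0],m["camera_matrix"])
I=capture("wrist");S=capture("side")
for c,s,k in blobs(I,(150,90,80),(175,255,255),60): print(c,s,onz("wrist",c,.019,m),onz("wrist",c,.034,m))
for c,s,k in blobs(S,(150,90,80),(175,255,255),60,(200,150,340,270)): print("side",c,s,onz("side",c,.019))
cv2.imwrite("pics/w3.png",np.hstack([I[:,:,::-1][:,100:420],cv2.resize(S[170:290,180:340,::-1],(480,384))]))
```

```text
[ 0.58   -0.1948  0.0946] [-179.8813   -0.1566  -44.9404] 0.06071367246321372
cam at [ 0.6396 -0.2558  0.2774] axis [-0.2162  0.2196 -0.9513] xaxis [-0.706  -0.7082 -0.003 ] [[297.3186   0.     245.5533]
 [  0.     297.3186 196.2807]
 [  0.       0.       1.    ]]
[247.3224 200.9922] [ 228  179   40   45 1408] [ 0.5765 -0.1941  0.019 ] [ 0.5802 -0.1977  0.034 ]
[198.3083 260.6324] [192 242  13  36 253] [ 0.5661 -0.1141  0.019 ] [ 0.5704 -0.1224  0.034 ]
[292.9184 262.6857] [287 246  13  32 245] [ 0.497  -0.1802  0.019 ] [ 0.5053 -0.1846  0.034 ]
[246.2845 313.1564] [230 301  34  25 812] [ 0.4834 -0.1002  0.019 ] [ 0.4925 -0.1092  0.034 ]
side [254.7181 227.1809] [249 218  13  19 188] [ 0.491  -0.1033  0.019 ]
side [254.5175 250.1053] [248 241  14  20 228] [ 0.4857 -0.1802  0.019 ]
side [289.6043 252.754 ] [283 245  14  17 187] [ 0.5761 -0.1932  0.019 ]
```

View pics/w3.png

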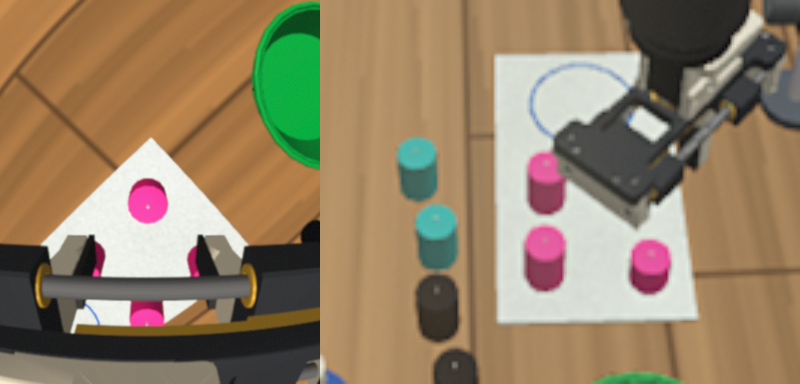

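Run:
```python
from h import *
np.set_printoptions(precision=4,suppress=True)
m=camera_model("wrist");s=r.get_state();p=s["tcp_pos"];R=cv2.Rodrigues(m["rvec"])[0]
from scipy.spatial.transform import Rotation as Ro
A=Ro.from_euler("xyz",s["eef_rot"],degrees=True).as_matrix()
print(p,s["gripper_width"])
def pr(w):
    c=R@w+m["tvec"];t=np.arctan2(np.hypot(c[0],c[1]),c[2]);u=c[:2]/np.hypot(c[0],c[1])*t*297.32
    return u+[245.55,196.28]
I=capture("wrist")[:,:,::-1].copy()
for sy in(-1,1):
    for z in (.011,-.03):
        for x in(-.0095,.0095):
            q=pr(p+A@[x,sy*s["gripper_width"]/2,z]);print(sy,z,x,q);cv2.circle(I,tuple(int(v) for v in q),3,(255,0,0) if z>0 else (0,255,255),-1)
cv2.imwrite("pics/w4.png",cv2.resize(I[150:350,120:380],None,fx=3,fy=3))
```

```text
[ 0.5796 -0.1947  0.0937] 0.06098571232223145
-1 0.011 -0.0095 [202.8927 237.9509]
-1 0.011 0.0095 [201.4745 213.7153]
-1 -0.03 -0.0095 [194.1429 267.4981]
-1 -0.03 0.0095 [191.7478 239.5887]
1 0.011 -0.0095 [286.6787 238.0495]
1 0.011 0.0095 [288.0782 213.8008]
1 -0.03 -0.0095 [294.9997 267.6508]
1 -0.03 0.0095 [297.3452 239.7229]
```

View pics/w4.png

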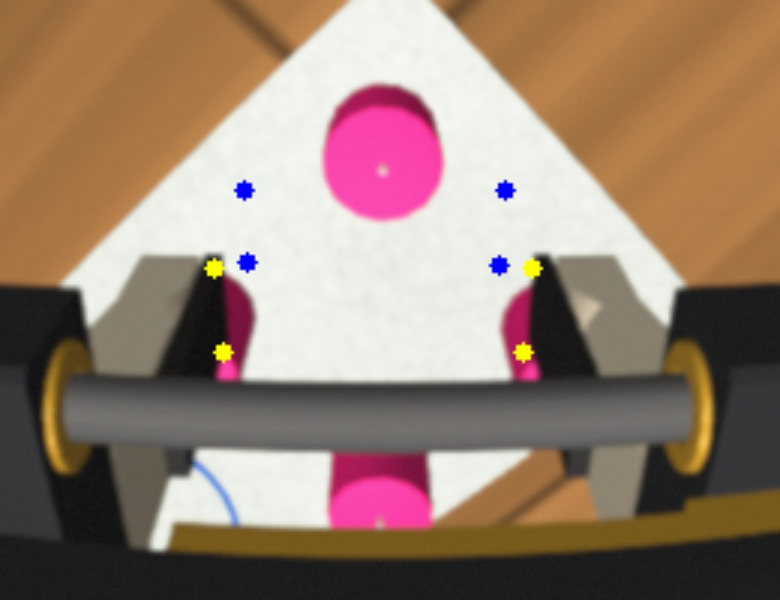

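The overlay shows the real fingertips (crop 220,258) roughly 40 mm higher up the tool than stated. The jaws therefore closed above the candle, which hasn't moved. I'll go lower in guarded steps.

Request:
drive_tool([
  [[0.4,-0.01,0,0.2,0],[0.4,-0.01,0,0.4,0],[0.4,-0.01,0,0.55,0],[0.4,-0.01,0,0.62,0],[0.4,-0.01,0,0.62,0]],
])

```text
time_s: 6.65
tcp_pos: [0.5771, -0.1937, 0.0167]
eef_rot: [179.9, 0.1, -45.0]
contact_force: [-0.2, 0.7, -0.4]
gripper_width: 0.061
gripper_force: 0.0
```

Request:
drive_tool([
  [[0.4,0,0,0.03,0],[0.4,0,0,0.06,0],[0.4,0,0,0.09,0],[0.4,0,0,0.12,0],[0.4,0,0,0.12,0]],
])

```text
time_s: 7.28
tcp_pos: [0.5776, -0.1937, 0.0032]
eef_rot: [180.0, 0.0, -45.0]
contact_force: [-0.3, -0.2, -0.0]
gripper_width: 0.0612
gripper_force: 0.0
```

Run:
```python
from h import *
s=r.get_state();print(s["tcp_pos"],s["contact_force"],s["gripper_width"])
I=capture("wrist");S=capture("side")
cv2.imwrite("pics/w5.png",np.hstack([I[:,:,::-1][:,100:420],cv2.resize(S[170:290,180:340,::-1],(480,384))]))
```

```text
[ 0.57761527 -0.19374509  0.00316343] [-0.30924971 -0.21461189 -0.04295935] 0.06124090976928398
```

View pics/w5.png

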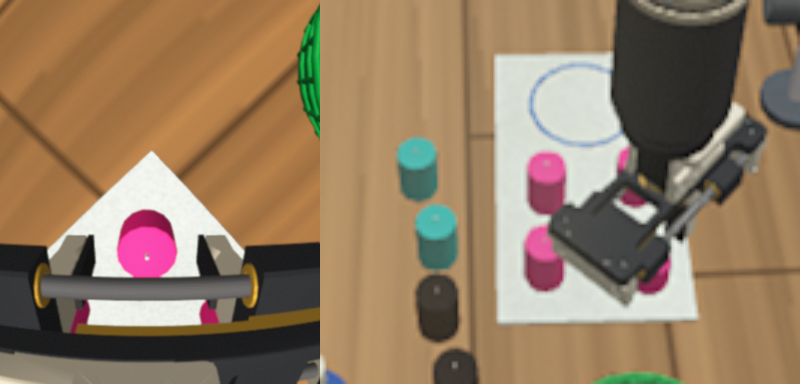

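At this depth the stated tips would be inside the bench, yet there's no contact force. That confirms the offset, so I'll continue down.

Request:
drive_tool([
  [[0.4,0.01,0.01,0.03,0],[0.4,0.01,0.01,0.06,0],[0.4,0.01,0.01,0.1,0],[0.4,0.01,0.01,0.14,0],[0.4,0.01,0.01,0.14,0]],
])

```text
time_s: 8.0
tcp_pos: [0.5774, -0.1954, -0.014]
eef_rot: [180.0, 0.0, -45.0]
contact_force: [-0.6, 0.5, 0.8]
gripper_width: 0.0614
gripper_force: 0.0
```

Request:
drive_tool([
  [[-0.3,0,0,0,0],[-0.4,0,0,0,0],[-0.5,0,0,0,0],[-0.5,0,0,0,0],[-0.5,0,0,0,0]],
], squeeze=15)

```text
time_s: 8.62
tcp_pos: [0.578, -0.1955, -0.0132]
eef_rot: [-180.0, -0.0, -45.0]
contact_force: [-0.4, -0.2, 0.7]
gripper_width: 0.0353
gripper_force: 15.0
```

Gripped, at 35 mm and 15 N. Next: lift, carry to the basket and lower.

Request:
drive_tool([
  [[-0.5,0,0,-0.06,0],[-0.5,0,0,-0.2,0],[-0.5,0,0,-0.4,0],[-0.5,0,0,-0.6,0],[-0.5,0,0,-0.75,0]],
])

```text
time_s: 9.25
tcp_pos: [0.5785, -0.1956, 0.0793]
eef_rot: [-179.9, -0.1, -44.9]
contact_force: [0.1, -0.3, 0.1]
gripper_width: 0.0351
gripper_force: 15.0
```

Request:
drive_tool([
  [[-0.5,0.06,0.08,0,0],[-0.5,0.18,0.25,0,0],[-0.5,0.3,0.42,0,0],[-0.5,0.42,0.6,0,0],[-0.5,0.5,0.7,0,0]],
])

```text
time_s: 9.88
tcp_pos: [0.5601, -0.2987, 0.0763]
eef_rot: [180.0, 0.0, -45.0]
contact_force: [0.1, -0.3, 0.7]
gripper_width: 0.0355
gripper_force: 15.0
```

Request:
drive_tool([
  [[-0.5,0.1,0.15,0,0],[-0.5,0.25,0.35,0,0],[-0.5,0.38,0.5,0,0],[-0.5,0.44,0.6,0,0],[-0.5,0.44,0.6,0,0]],
])

```text
time_s: 10.5
tcp_pos: [0.5469, -0.3864, 0.0763]
eef_rot: [180.0, 0.0, -45.0]
contact_force: [-0.1, 0.4, -0.7]
gripper_width: 0.0355
gripper_force: 15.0
```

Run:
```python
from h import *
np.set_printoptions(precision=4,suppress=True)
go(.547,-.386,.005)
m=camera_model("wrist");I=capture("wrist")
for c,s,k in blobs(I,(55,80,30),(85,255,255),500):
    e=cv2.fitEllipse(cv2.convexHull(np.argwhere(k)[:,::-1].astype(np.float32)));print("green",s,onz("wrist",e[0],.05,m))
for c,s,k in blobs(I,(150,90,80),(175,255,255),60): print(c,s)
```

```text
t 10.5 tcp [ 0.5469 -0.3864  0.0763] [179.99   0.03 -45.04] -> tx,ty,tz,roll [-0.002 -0.003  0.595  0.   ]
green [  150   118   191   130 18843] [ 0.5526 -0.3922  0.05  ]
[61.9471 10.5589] [   0    0  151   25 2081]
[245.2755 253.0917] [ 211  222   70   57 3118]
```

Request:
drive_tool([
  [[-0.5,0.02,0,0.1,0],[-0.5,0.02,0,0.25,0],[-0.5,0.02,0,0.42,0],[-0.5,0.02,0,0.54,0],[-0.5,0.02,0,0.59,0]],
])

```text
time_s: 11.18
tcp_pos: [0.5485, -0.3867, 0.0042]
eef_rot: [179.9, 0.1, -44.9]
contact_force: [1.0, -0.2, -0.7]
gripper_width: 0.0352
gripper_force: 15.0
```

Request:
drive_tool([
  [[-0.5,0,0,0,0],[0.2,0,0,0,0],[0.3,0,0,0,0],[0.3,0,0,0,0],[0.3,0,0,0,0]],
])

```text
time_s: 11.8
tcp_pos: [0.5492, -0.3873, 0.0062]
eef_rot: [-180.0, -0.0, -45.0]
contact_force: [0.7, -0.5, 0.2]
gripper_width: 0.057
gripper_force: 0.0
```

Request:
drive_tool([
  [[0.3,0,0,-0.15,0],[0.3,0,0,-0.4,0],[0.3,0,0,-0.65,0],[0.3,0,0,-0.85,0],[0.3,0,0,-1,0]],
])

```text
time_s: 12.42
tcp_pos: [0.5496, -0.3875, 0.1285]
eef_rot: [-180.0, -0.1, -44.9]
contact_force: [-0.4, -0.5, 0.2]
gripper_width: 0.057
gripper_force: 0.0
```

Run:
```python
from h import *
np.set_printoptions(precision=4,suppress=True)
m=camera_model("wrist");I=capture("wrist")
for c,s,k in blobs(I,(150,90,80),(175,255,255),60): print(c,s,onz("wrist",c,.034,m))
go(.535,.25,.2,11)
```

```text
[92.5079 19.9612] [  25    0  175   39 2475] [ 0.7862 -0.4071  0.034 ]
[245.3483 189.364 ] [ 228  170   36   39 1088] [ 0.5512 -0.3894  0.034 ]
[181.5342 317.274 ] [178 310   8  13  73] [ 0.4908 -0.218   0.034 ]
t 12.47 tcp [ 0.5506 -0.3882  0.1307] [-179.92   -0.29  -44.93] -> tx,ty,tz,roll [-3.848 -3.673 -0.577 -0.155]
```

The short candle is in the basket at about (0.551, -0.389), against a basket centre near (0.549, -0.388). Next I'll travel to above the dish.

Request:
drive_tool([
  [[0.3,-0.1,-0.1,-0.1,0],[0.3,-0.3,-0.26,-0.2,0],[0.3,-0.5,-0.44,-0.3,0],[0.3,-0.7,-0.62,-0.4,0],[0.3,-0.9,-0.8,-0.5,0]],
])

```text
time_s: 13.1
tcp_pos: [0.54, -0.2412, 0.1861]
eef_rot: [180.0, 0.0, -44.9]
contact_force: [0.1, 0.8, 0.2]
gripper_width: 0.057
gripper_force: 0.0
```

Request:
drive_tool([
  [[0.3,-0.18,-0.16,0,0],[0.3,-0.36,-0.32,0,0],[0.3,-0.54,-0.48,0,0],[0.3,-0.72,-0.64,0,0],[0.3,-0.9,-0.8,0,0]],
])

```text
time_s: 13.72
tcp_pos: [0.5312, -0.0973, 0.1858]
eef_rot: [180.0, 0.0, -44.9]
contact_force: [0.8, 0.6, 0.2]
gripper_width: 0.0571
gripper_force: 0.0
```

Request:
drive_tool([
  [[0.3,-0.18,-0.16,0,0],[0.3,-0.36,-0.32,0,0],[0.3,-0.54,-0.48,0,0],[0.3,-0.72,-0.64,0,0],[0.3,-0.9,-0.8,0,0]],
])

```text
time_s: 14.35
tcp_pos: [0.5225, 0.0468, 0.1858]
eef_rot: [180.0, 0.0, -44.9]
contact_force: [0.3, 0.0, -0.7]
gripper_width: 0.0569
gripper_force: 0.0
```

Request:
drive_tool([
  [[0.3,-0.18,-0.16,0,0],[0.3,-0.36,-0.32,0,0],[0.3,-0.54,-0.48,0,0],[0.3,-0.72,-0.64,0,0],[0.3,-0.9,-0.8,0,0]],
])

```text
time_s: 14.98
tcp_pos: [0.5138, 0.1908, 0.1858]
eef_rot: [180.0, 0.0, -44.9]
contact_force: [-1.0, 0.2, -0.3]
gripper_width: 0.0571
gripper_force: 0.0
```

Request:
drive_tool([
  [[0.3,-0.18,-0.16,0,-0.029],[0.3,-0.36,-0.32,0,-0.058],[0.3,-0.54,-0.48,0,-0.087],[0.3,-0.72,-0.64,0,-0.116],[0.3,-0.9,-0.8,0,-0.145]],
])

```text
time_s: 15.6
tcp_pos: [0.5051, 0.335, 0.1857]
eef_rot: [180.0, 0.0, 7.6]
contact_force: [0.3, 0.8, -0.2]
gripper_width: 0.0571
gripper_force: 0.0
```

Run:
```python
from h import *
np.set_printoptions(precision=4,suppress=True)
go(.512,.335,.0665,11)
m=camera_model("wrist");I=capture("wrist");np.save("pics/w6.npy",I);cv2.imwrite("pics/w6.png",I[:,:,::-1])
for c,s,k in blobs(I,(28,100,60),(45,255,255),60): print("lime",c,s,onz("wrist",c,.031,m))
for c,s,k in blobs(I,(5,150,120),(18,255,255),60): print("or",c,s,onz("wrist",c,.026,m))
```

```text
t 15.6 tcp [0.5051 0.335  0.1857] [179.97   0.04   7.61] -> tx,ty,tz,roll [ 0.057  0.007  0.994 -0.009]
lime [289.0322  20.2121] [276   8  27  25 528] [0.6921 0.3099 0.031 ]
lime [256.754  167.6709] [249 152  16  34 313] [0.5165 0.3223 0.031 ]
lime [233.875  168.4821] [229 154  11  31 224] [0.512  0.3485 0.031 ]
or [248.0016  62.9499] [    0     0   512   145 40477] [0.635  0.3485 0.026 ]
or [457.4055  20.1895] [ 417    0   95   47 1699] [0.7668 0.0781 0.026 ]
or [128.7914 151.7914] [   61    92   170   133 14711] [0.5163 0.4796 0.026 ]
or [361.8588 182.7077] [  261   109   182   138 13796] [0.5158 0.1877 0.026 ]
or [246.1737 188.3899] [238 160  17  61 754] [0.4885 0.3309 0.026 ]
or [186.4699 241.4714] [  64  205  231   71 7308] [0.4069 0.3984 0.026 ]
or [337.7133 244.7692] [327 240  32  15 143] [0.4273 0.1991 0.026 ]
or [492.9925 246.1396] [471 240  41  12 265] [ 0.4452 -0.1106  0.026 ]
or [432.0673 252.8942] [424 248  15  13 104] [0.4261 0.0349 0.026 ]
or [500.2414 254.2529] [487 252  25   7  87] [ 0.4301 -0.1443  0.026 ]
or [195.8028 318.917 ] [177 301  47  26 289] [0.2745 0.3791 0.026 ]
or [267.498  317.2624] [ 225  301   90   26 1269] [0.2942 0.2724 0.026 ]
or [499.71   366.3996] [482 336  30  48 538] [ 0.0767 -0.4413  0.026 ]
```

View pics/w6.png

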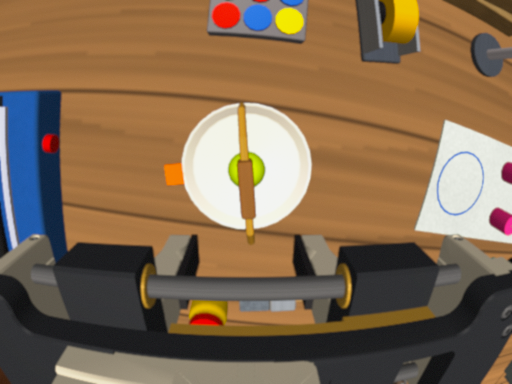

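The grip bar is at about (246,188), the ball at (247,168), and the tab at (173,174). I'll compute the grasp from these.

Run:
```python
from h import *
np.set_printoptions(precision=4,suppress=True)
m=camera_model("wrist");I=np.load("pics/w6.npy")
k=blobs(I,(5,150,120),(18,255,255),60,(236,158,258,224))
for c,s,kk in k: 
    print("grip",onz("wrist",c,.114,m),s)
    a,b=[onz("wrist",np.argwhere(kk[y])[:,0].mean()*np.array([1,0])+[0,y],.114,m) for y in(s[1]+6,s[1]+s[3]-6)];print(a,b,"bar dir",np.degrees(np.arctan2(*(a-b)[1::-1])))
b=onz("wrist",(247,168),.031,m);print("ball",b)
for c,s,kk in blobs(I,(5,150,120),(18,255,255),60,(160,155,184,192)):
    t=onz("wrist",c,.026,m);print("tab",c,t,np.degrees(np.arctan2(*(t-b)[1::-1])))
p=np.argwhere(cv2.inRange(cv2.cvtColor(I,cv2.COLOR_RGB2HSV),(0,0,130),(180,60,255))[95:232,178:318])[:,::-1]+[178,95]
kk=blobs(I,(0,0,130),(180,60,255),400,(178,95,318,232))
q=np.vstack([np.argwhere(z)[:,::-1] for _,_,z in kk]);h=cv2.convexHull(q.astype(np.int32))[:,0]
w=np.array([onz("wrist",x,.026,m)[:2] for x in h])*1000;print("rim",cv2.fitEllipse(w.astype(np.float32)))
```

```text
grip [0.5148 0.3376 0.114 ] [238 160  17  61 754]
[0.5348 0.342  0.114 ] [0.4899 0.3318 0.114 ] bar dir 12.747482632982665
ball [0.515  0.3366 0.031 ]
tab [170.7441 173.5056] [0.4947 0.4266 0.026 ] 102.70951605630779
rim ((513.0693969726562, 337.27911376953125), (154.86387634277344, 155.84518432617188), 84.74765014648438)
```

Request:
drive_tool([
  [[0.3,0.04,0,0.1,-0.007],[0.3,0.077,-0.007,0.3,-0.014],[0.3,0.077,-0.007,0.5,-0.014],[0.3,0.077,-0.007,0.6,-0.014],[0.3,0.077,-0.007,0.65,-0.014]],
])

```text
time_s: 16.27
tcp_pos: [0.5148, 0.3359, 0.1075]
eef_rot: [180.0, 0.0, 12.3]
contact_force: [-0.5, 0.3, -0.3]
gripper_width: 0.0573
gripper_force: 0.0
```

Request:
drive_tool([
  [[0.3,0,0,0.08,0],[0.3,0,0,0.18,0],[0.3,0,0,0.27,0],[0.3,0,0,0.35,0],[0.3,0,0,0.35,0]],
])

```text
time_s: 16.9
tcp_pos: [0.5148, 0.3355, 0.0648]
eef_rot: [179.9, 0.1, 12.3]
contact_force: [-0.1, 0.7, -0.7]
gripper_width: 0.0567
gripper_force: 0.0
```

Run:
```python
from h import *
go(.514,.337,.065,12.7)
print(r.get_state()["contact_force"])
I=capture("wrist");S=capture("side")
cv2.imwrite("pics/w7.png",np.hstack([I[:,:,::-1][:,100:420],cv2.resize(S[60:180,180:340,::-1],(480,384))]))
```

```text
t 16.9 tcp [0.5148 0.3355 0.0648] [1.7994e+02 8.0000e-02 1.2280e+01] -> tx,ty,tz,roll [-0.004 -0.014 -0.002 -0.001]
[-0.08516959  0.69689135 -0.73489554]
```

View pics/w7.png

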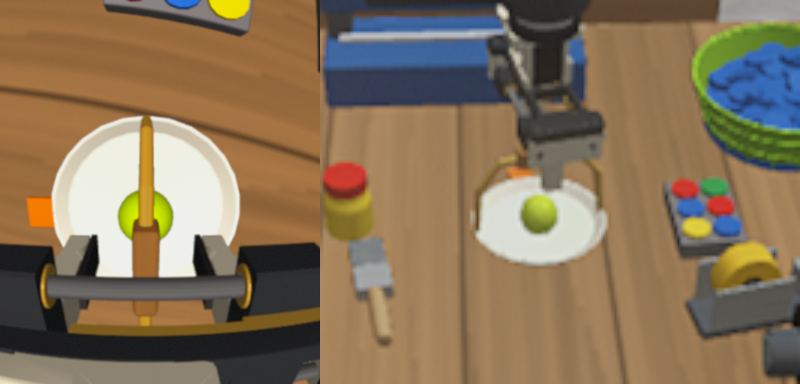

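The fingers straddle the grip bar, whose near end is at crop (146,225), and the ball is centred. I'll close.

Request:
drive_tool([
  [[0,0,-0.007,0,0],[-0.3,0,-0.012,0,0],[-0.5,0,-0.012,0,0],[-0.6,0,-0.012,0,0],[-0.66,0,-0.012,0,0]],
], squeeze=40)

```text
time_s: 17.62
tcp_pos: [0.515, 0.3372, 0.0659]
eef_rot: [180.0, 0.0, 12.3]
contact_force: [-0.7, -1.5, 0.5]
gripper_width: 0.0162
gripper_force: 0.7
```

Request:
drive_tool([
  [[-0.75,0,0,0,0],[-0.85,0,0,0,0],[-0.95,0,0,0,0],[-1,0,0,0,0],[-1,0,0,0,0]],
])

```text
time_s: 18.25
tcp_pos: [0.5148, 0.3372, 0.0657]
eef_rot: [180.0, 0.0, 12.3]
contact_force: [0.2, -1.0, -1.9]
gripper_width: 0.0141
gripper_force: 40.0
```

Request:
drive_tool([
  [[-1,0,0,-0.015,0],[-1,0,0,-0.05,0],[-1,0,0,-0.11,0],[-1,0,0,-0.19,0],[-1,0,0,-0.28,0]],
])

```text
time_s: 18.88
tcp_pos: [0.515, 0.3375, 0.1004]
eef_rot: [-180.0, -0.0, 12.3]
contact_force: [0.5, -0.5, -2.7]
gripper_width: 0.0135
gripper_force: 40.0
```

Request:
drive_tool([
  [[-1,0,0,-0.09,0],[-1,0,0,-0.18,0],[-1,0,0,-0.27,0],[-1,0,0,-0.35,0],[-1,0,0,-0.42,0]],
])

```text
time_s: 19.5
tcp_pos: [0.5149, 0.3374, 0.1505]
eef_rot: [-180.0, -0.0, 12.3]
contact_force: [-0.4, -0.6, -1.7]
gripper_width: 0.0141
gripper_force: 40.0
```

Request:
drive_tool([
  [[-1,0,0,-0.05,0],[-1,0,0,-0.09,0],[-1,0,0,-0.115,0],[-1,0,0,-0.125,0],[-1,0,0,-0.125,0]],
])

```text
time_s: 20.12
tcp_pos: [0.5149, 0.3373, 0.1647]
eef_rot: [180.0, 0.0, 12.3]
contact_force: [-0.2, 0.3, -2.5]
gripper_width: 0.0136
gripper_force: 40.0
```

Run:
```python
from h import *
np.set_printoptions(precision=4,suppress=True)
go(.537,.0015,.165)
print(r.get_state()["contact_force"])
m=camera_model("wrist");I=capture("wrist");S=capture("side")
for c,s,k in blobs(S,(28,100,60),(45,255,255),30,(200,60,300,180)): print("sideball",c,s,ray("side",c))
for c,s,k in blobs(I,(28,100,60),(45,255,255),60): print("lime",c,s)
cv2.imwrite("pics/w8.png",np.hstack([I[:,:,::-1][:,100:420],cv2.resize(S[60:180,180:340,::-1],(480,384))]))
```

```text
t 20.12 tcp [0.5149 0.3373 0.1647] [180.     0.01  12.28] -> tx,ty,tz,roll [-0.415  2.774 -0.002  0.   ]
[-0.1605  0.2609 -2.5247]
sideball [252.8067 101.7563] [247  96  12  13 119] (array([ 0.4314, -0.832 ,  0.904 ]), array([ 0.0575,  0.8498, -0.5615]))
lime [305.6153  28.6932] [292  16  28  26 577]
lime [228.8398 213.3779] [219 191  20  46 643]
lime [262.2391 213.4394] [253 191  20  46 619]
```

View pics/w8.png

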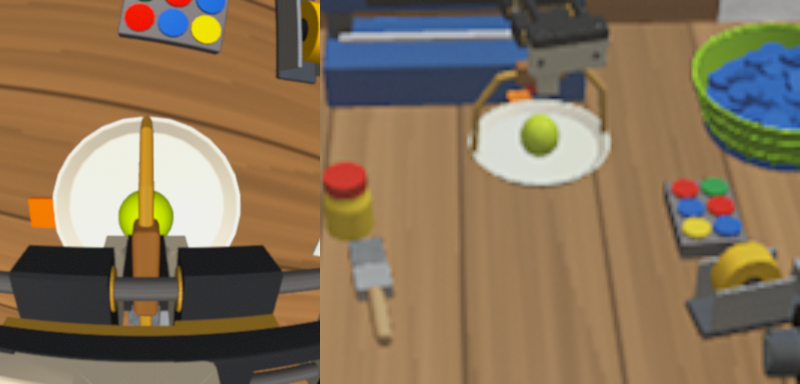

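The dish is level with the ball centred, and triangulation puts the ball at about 0.132 m. Next is a smooth carry to the ring.

Request:
drive_tool([
  [[-1,-0.002,0.015,0,0],[-1,-0.007,0.05,0,0],[-1,-0.016,0.11,0,0],[-1,-0.028,0.19,0,0],[-1,-0.043,0.29,0,0]],
])

```text
time_s: 20.85
tcp_pos: [0.5173, 0.3014, 0.1649]
eef_rot: [180.0, -0.0, 12.3]
contact_force: [-0.7, -0.2, -3.4]
gripper_width: 0.0138
gripper_force: 40.0
```

Request:
drive_tool([
  [[-1,-0.018,0.12,0,0],[-1,-0.037,0.25,0,0],[-1,-0.057,0.38,0,0],[-1,-0.078,0.52,0,0],[-1,-0.099,0.66,0,0]],
])

```text
time_s: 21.48
tcp_pos: [0.5226, 0.2211, 0.1649]
eef_rot: [180.0, -0.0, 12.3]
contact_force: [0.6, 0.4, -2.4]
gripper_width: 0.0136
gripper_force: 40.0
```

Request:
drive_tool([
  [[-1,-0.021,0.14,0,0],[-1,-0.042,0.28,0,0],[-1,-0.063,0.42,0,0],[-1,-0.084,0.56,0,0],[-1,-0.105,0.7,0,0]],
])

```text
time_s: 22.1
tcp_pos: [0.5281, 0.1365, 0.1649]
eef_rot: [-180.0, -0.0, 12.3]
contact_force: [0.2, -0.2, -3.7]
gripper_width: 0.014
gripper_force: 40.0
```

Request:
drive_tool([
  [[-1,-0.021,0.14,0,0],[-1,-0.042,0.28,0,0],[-1,-0.063,0.42,0,0],[-1,-0.084,0.56,0,0],[-1,-0.105,0.7,0,0]],
])

```text
time_s: 22.72
tcp_pos: [0.5337, 0.0517, 0.1649]
eef_rot: [180.0, -0.0, 12.3]
contact_force: [-0.7, 0.1, -3.5]
gripper_width: 0.0136
gripper_force: 40.0
```

Request:
drive_tool([
  [[-1,-0.02,0.13,0,0],[-1,-0.036,0.24,0,0],[-1,-0.05,0.33,0,0],[-1,-0.058,0.39,0,0],[-1,-0.063,0.42,0,0]],
])

```text
time_s: 23.35
tcp_pos: [0.537, 0.0016, 0.1648]
eef_rot: [-180.0, 0.0, 12.3]
contact_force: [0.2, -0.3, -2.9]
gripper_width: 0.0141
gripper_force: 40.0
```

Request:
drive_tool([
  [[-1,0,0,0,0],[-1,0,0,0,0.003],[-1,0,0,0,0.009],[-1,0,0,0,0.018],[-1,0,0,0,0.03]],
])

```text
time_s: 23.98
tcp_pos: [0.537, 0.0024, 0.1649]
eef_rot: [-180.0, -0.0, 1.3]
contact_force: [-0.5, -0.2, -2.8]
gripper_width: 0.0137
gripper_force: 40.0
```

Request:
drive_tool([
  [[-1,0,0,0,0.015],[-1,0,0,0,0.03],[-1,0,0,0,0.045],[-1,0,0,0,0.06],[-1,0,0,0,0.075]],
])

```text
time_s: 24.6
tcp_pos: [0.537, 0.0024, 0.1649]
eef_rot: [-180.0, -0.0, -25.7]
contact_force: [-0.3, 1.3, -3.7]
gripper_width: 0.014
gripper_force: 40.0
```

Request:
drive_tool([
  [[-1,0,0,0,0.015],[-1,0,0,0,0.03],[-1,0,0,0,0.045],[-1,0,0,0,0.06],[-1,0,0,0,0.075]],
])

```text
time_s: 25.22
tcp_pos: [0.537, 0.0024, 0.1649]
eef_rot: [-180.0, 0.0, -52.7]
contact_force: [-0.5, -0.2, -3.4]
gripper_width: 0.0135
gripper_force: 40.0
```

Request:
drive_tool([
  [[-1,0,0,0,0.015],[-1,0,0,0,0.03],[-1,0,0,0,0.045],[-1,0,0,0,0.06],[-1,0,0,0,0.075]],
])

```text
time_s: 25.85
tcp_pos: [0.537, 0.0024, 0.1649]
eef_rot: [-180.0, 0.0, -79.7]
contact_force: [0.7, 0.0, -1.8]
gripper_width: 0.014
gripper_force: 40.0
```

Request:
drive_tool([
  [[-1,0,0,0,0.013],[-1,0,0,0,0.022],[-1,0,0,0,0.029],[-1,0,0,0,0.033],[-1,0,0,0,0.034]],
])

```text
time_s: 26.48
tcp_pos: [0.537, 0.0022, 0.1649]
eef_rot: [-180.0, 0.0, -91.8]
contact_force: [0.2, -0.8, -3.1]
gripper_width: 0.0141
gripper_force: 40.0
```

Run:
```python
from h import *
np.set_printoptions(precision=4,suppress=True)
go(.537,.0015,.165)
m=camera_model("wrist");I=capture("wrist");S=capture("side");T=capture("top")
s=[c for c,_,_ in blobs(S,(28,100,60),(45,255,255),30,(200,120,320,240))]
t=[c for c,_,_ in blobs(T,(28,100,60),(45,255,255),20,(190,140,300,230))]
print(s,t)
if s:
    o,d=ray("side",s[0]);k=(.0015-o[1])/d[1];print("ball side at y=.0015",o+k*d)
if s and t: print("tri",tri(ray("side",s[0]),ray("top",t[0])))
for n,J,b in(("side",S,(200,120,340,240)),("top",T,(190,120,300,230)),("wrist",I,(0,60,512,280))):
    for c,q,_ in blobs(J,(5,170,150),(14,255,255),20,b): print(n,"orange",c,q,onz(n,c,.125,m if n=="wrist" else None))
L=[c for c,q,_ in blobs(I,(28,100,60),(45,255,255),60)];print(L)
cv2.imwrite("pics/w9.png",np.hstack([I[:,:,::-1][:,60:460],cv2.resize(S[110:280,190:360,::-1],(384,384))]))
```

```text
t 26.48 tcp [0.537  0.0022 0.1649] [-180.      0.    -91.75] -> tx,ty,tz,roll [ 0.006 -0.    -0.001  0.   ]
[array([267.0119, 169.1429]), array([274.7037, 169.2778])] []
ball side at y=.0015 [0.5293 0.0015 0.1368]
side orange [300.7442 171.3256] [297 168   8   7  43] [0.6228 0.0013 0.125 ]
wrist orange [138.3507 211.6418] [127 198  28  31 134] [ 0.6272 -0.      0.125 ]
[array([226.9106, 214.1383]), array([260.5012, 213.7962])]
```

View pics/w9.png

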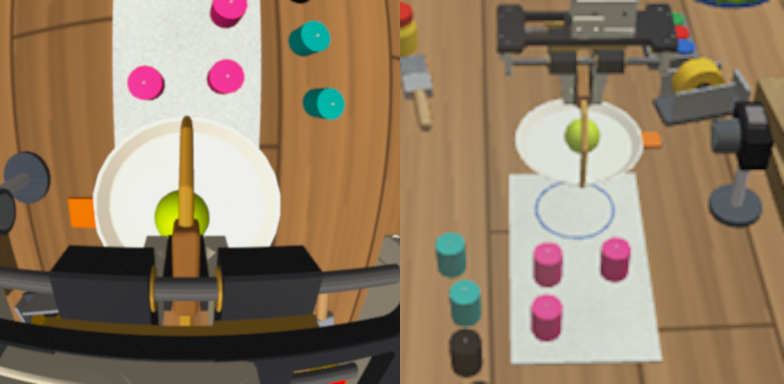

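Run:
```python
from h import *
np.set_printoptions(precision=4,suppress=True)
m=camera_model("wrist");I=capture("wrist");S=capture("side")
def circ(J,b,mn):
    q=np.vstack([np.argwhere(k)[:,::-1] for _,_,k in blobs(J,(26,90,40),(48,255,255),mn,b)])
    return cv2.minEnclosingCircle(q.astype(np.float32))
cw=circ(I,(200,170,290,260),60);cs=circ(S,(255,155,290,185),10);print(cw,cs)
print("tri",tri(ray("wrist",cw[0],m),ray("side",cs[0])))
print("wrist z=.13",onz("wrist",cw[0],.13,m),"side z=.13",onz("side",cs[0],.13))
to=blobs(S,(5,170,150),(14,255,255),20,(200,120,340,240))[0][0];print("tab side@.125",onz("side",to,.125))
to=max(blobs(I,(5,150,120),(18,255,255),60,(120,190,160,235)),key=lambda b:b[1][4]);print(to[0],to[1],onz("wrist",to[0],.125,m))
# dish rim from wrist
q=np.vstack([np.argwhere(k)[:,::-1] for _,_,k in blobs(I,(0,0,150),(180,50,255),300,(145,118,345,248))]);
# ring in side
k=cv2.inRange(cv2.cvtColor(S,cv2.COLOR_RGB2HSV),(100,60,60),(125,255,255))[186:218,245:290]
g=np.array([onz("side",x+np.array([245,186]),.004)[:2] for x in np.argwhere(k)[:,::-1]])*1000
print("ring side",cv2.fitEllipse(g.astype(np.float32)))
print(onz("side",(256,169),.125),onz("side",(282,169),.125),onz("wrist",(213,214),.13,m))
```

```text
((241.10206604003906, 217.34571838378906), 27.424095153808594) ((270.1666564941406, 169.5), 7.54625940322876)
tri (array([0.5395, 0.0038, 0.1328]), np.float64(0.0025729129317892357))
wrist z=.13 [0.5409 0.0047 0.13  ] side z=.13 [0.5387 0.0071 0.13  ]
tab side@.125 [0.6228 0.0013 0.125 ]
[136.4295 212.3796] [ 120  190   36   45 1483] [0.6291 0.0005 0.125 ]
ring side ((533.9661254882812, 2.761817455291748), (99.7708740234375, 100.70195007324219), 35.495338439941406)
[0.5004 0.0163 0.125 ] [0.5723 0.013  0.125 ] [0.563  0.0013 0.13  ]
```

The ball is at about (0.539, 0.004, 0.132), over the ring at about (0.536, 0.002). The tab bearing is about -2°, along the card's x. I'll let it settle and hand in.

Request:
drive_tool([
  [[-1,0,0,0.005,0],[-1,0,0,0.005,0],[-1,0,0,0.005,0],[-1,0,0,0.005,0],[-1,0,0,0.005,0]],
])

```text
time_s: 27.35
tcp_pos: [0.537, 0.002, 0.1643]
eef_rot: [180.0, -0.0, -91.8]
contact_force: [-0.4, -0.4, -2.4]
gripper_width: 0.0135
gripper_force: 40.0
```

```bash
python3 -c "
from plant import job
print(job.close_job())"
```

```text
the job is handed in; nothing more can be done
None
```

The short candle is in the green basket, and the arm is holding the dish still and level over the blue ring, its orange tab towards the camera and the ball centred within about 2 mm of lens height; I handed the job in at about 27 s, and no verdict came back.

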